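# Draw a wet study from the carrier and tip it to the light

## Task

Take the orange sunset study out of the wooden wet-panel carrier and hold it to the light: grip it gently by its top margin (soft foam board, it dents above about 40 N; the paint is wet, nothing may touch the painted picture), draw it straight up out of its grooves without forcing it, and only then tip it back to about 45 degrees, painted face half upward, top and bottom edges level. Finish still holding it there, motionless, its lower edge at least 15 cm above the table; leave the other two studies in their grooves and the bottles beside the carrier where they stand.

Things in the scene. Friction and masses are not known exactly. Their poses are not given: they have to be found in the camera images.
- carrier: fixed open box of pale wood, 200 mm (x, along the row) by 166 mm (y), origin under its middle. Floor 8 mm thick; the side cheeks (y beyond +-64 mm, tops at z = 88 mm) have facing vertical grooves at x = -72, -24, 24, 72 mm, 13 mm wide, 8 mm deep, open at the top. The groove at x = 72 is empty, the three studies stand in the others in any order. End rails and bars reach z = 71 mm
- study_sunset: study to take: orange-red sunset, pale sun, on white foam board 10 mm thick (x), 140 mm wide (y), 150 mm high (z), 40 to 85 g. Origin mid lower edge, z up the board, painted face to its -x. Stands upright in grooves, lower edge 8 mm above the table, top edge at 158 mm. Its top 36 mm (blue tape, bare white strip) are dry on both faces. 20 to 25 N a finger holds it, about 40 N begins to dent it
- study_sea: blue seascape study, same board, size and frame, four blue colour notes over its top edge; stays in its grooves. Neighbouring boards stand 48 mm apart, centre to centre
- study_hills: green hills study, same board, size and frame, four green colour notes over its top edge; stays in its grooves
- gesso: white round plastic bottle with white cap, 45 mm across, 66 mm high, standing loose beside the carrier; origin under its centre
- red_ink: small round ink bottle with black dropper cap, red ink, 40 mm across, 70 mm high, standing loose before the carrier; origin under its centre
- study_sunset_paint: the wet picture on the sunset study: 100 mm wide, from 18 to 114 mm above the lower edge, 1 mm proud of the -x face only; frame and origin as study_sunset
- sunset_top (a point): middle of the sunset study's top edge, 150 mm above its origin; axes as the study (x through the thickness, y along the edge). Four dry colour notes (yellow, orange, red, maroon) are dabbed over this edge and show from above. Grip just below it, within the top 36 mm

How it is judged:
By the outcome, as a careful person would: the job done as asked, in the order asked, and still so for the second after the job is handed in, while the arm keeps its last pose, push and grip.
It also fails if it takes over 38 s, if anything falls off the work surface, if the arm or the gripper's body presses on something with over 40 N, if the wrist force passes 120 N, or if a joint passes its speed limit or range.

## Robot

A 6-joint arm with a two-finger parallel gripper is mounted at the origin on a cart in front of the work surface, level with it; the furniture and walls round the work are solid. World frame = base frame: x ahead of the robot, y to its left, z up, the work surface at z = 0. Lengths are in m, angles in rad, forces in N, time in s.
With the tool pointing down it reaches from about 0.3 to 0.775 m from the base axis. Payload 14.6 kg.
Tool frame: the origin (TCP) lies between the finger pads; the fingertips stand ctrl.tip_extent ahead of it and the grasp point (between the pads) lies 3 mm ahead of it (ctrl.tip_extent is the distance from the TCP to the fingertips, in m); z points along the fingers, y is the line along which they close (so a half turn about z gives the same grasp; the last joint's range is limited). The gripper opens to 94 mm and grips with 3 to 60 N. Pads are 16 mm wide; open, the fingers measure 119 mm over their backs; the gripper's body (75 mm by 177 mm) begins 78 mm behind the grasp point.
Start: joints at [1.052, 0.3, 1.521, -0, 1.321, -0.067], TCP at [0.24, 0.495, 0.227] pointing down, gripper open.
Joint ranges: [-3.03, 3.03], [-0.79, 2.21], [0.23, 2.52], [-1.04, 4.18], [0, 3.07], [-2.55, 2.55]. Speed limits (rad/s): [2.22, 2.22, 2.57, 3.14, 3.14, 3.14].

## Interface

Orientations are given as [roll, pitch, yaw] about the fixed x, y, z axes, in that order (R = Rz(yaw) Ry(pitch) Rx(roll)).
In Python, from station import ctrl gives the robot as it stands.
- The arm moves only by the tool nudge_tcp, called after "Emit:" by a JSON object that holds its "method" and its "body", one argument or row to a line. Schema: {"type":"object","properties":{"rows":{"type":"array","items":{"type":"object","properties":{"sx":{"type":"number"},"sy":{"type":"number"},"sz":{"type":"number"},"ax":{"type":"number"},"ay":{"type":"number"},"az":{"type":"number"}},"additionalProperties":false},"minItems":1,"maxItems":10},"aperture":{"type":"number"},"force":{"type":"number"},"only":{"type":"string"},"quiet":{"type":"boolean"},"lines":{"type":"string"}},"required":["rows"],"additionalProperties":false}. rows is a list of rows, 1 to 10 of them, each an object with the fields sx, sy, sz (the shift in m), ax, ay, az (a rotation vector in rad); a field left out counts as zero; each row shifts and turns the commanded pose from where the row before left it, along the tool's axes as they then stand; what a row does not reach is not made up. A row lasts 1/10 s, in which the tool goes at most 0.05 m and 0.15 rad, less where a joint would pass 70% of its speed; a pose out of reach is approached as far as the arm can. aperture is the finger opening in m, set as the call begins (left out keeps the last). The fingers move at their own pace and stop on an object; force is the grip in N (left out, the last holds). Time passes only in rows, so rows that do not move let the fingers close. The tool returns the time, the measured TCP pose, the force, the opening and the grip force at its end. only (a regular expression) keeps the lines of the reply that match it, lines (a string "A,B") keeps lines A to B, and quiet returns only ok. Input that does not fit is refused with a message, and nothing moves.
- ctrl.get_obs(): the state, without advancing time (a new reading comes with each control period).
- ctrl.camera(name): name is "side" or "top"; returns a dict with "pixels" (384x512x3 uint8, blue, green, red), "fx", "fy", "cx", "cy" (pixels), "k1" (the pictures are not rectified: a ray, as slopes to the right and down, at radius r is drawn at 1 + k1 r^2 times it, then the intrinsics apply), "extrinsics" (4x4, takes a point from camera to world coordinates). Camera axes: x right, y up, looking along -z (the intrinsics and any distortion apply to the point x, -y, -z); pixel columns grow to the right and rows downward; lengths in m; the calibration is good to about 2 mm. A picture is of the moment at which its call begins. There is no depth.
- ctrl.hand_in(): hands the job in; it is judged then, once.
The state is a dict: "time_s": time; "qpos": joint angles; "joint_vel": joint speeds; "tau": joint torques, N m; "ee_pos": TCP position; "eef_rot": TCP orientation; "force": force on the tool from outside, world axes, zero at the start; "moment": the same for the moment, N m; "grip_width": finger opening in m; "grip_force": force on a finger pad.
Only numpy, scipy, OpenCV 4.12 (cv2) and the standard library are available. Lean on these libraries where they do the work, as an engineer would, in place of code of your own. Each camera call takes 0.05 s, during which the arm holds its last target. There are 200 camera calls.

## Working session

There is one attempt and no reset: what is moved stays moved. The work goes in short steps, Python scripts to look and compute and a tool call to move; the robot and the scene stay as the last step left them, time stands still between calls to the robot, and variables do not carry over. Pictures are saved under pics/ and viewed, at most 10 in all, crops included, and the job is handed in when it is done.

```bash
ls; mkdir -p pics; python3 - <<'E'
from station import ctrl
import cv2,numpy as np
for n in("top","side"):
    c=ctrl.camera(n); cv2.imwrite(f"pics/{n}0.png",c["pixels"]); print(n,c["fx"],c["fy"],c["cx"],c["cy"],c["k1"]);print(np.round(c["extrinsics"],4).tolist())
print(ctrl.tip_extent); o=ctrl.get_obs(); print(o["time_s"],o["ee_pos"],o["eef_rot"],o["grip_width"])
E
```

```text
pics
station.py
top 491.2646881803656 491.2646881803656 255.44481546086513 198.0343704380118 0.06641207697710397
[[-0.0044, 0.9957, -0.0922, 0.4044], [-0.9997, -0.0064, -0.0216, 0.1453], [-0.0221, 0.0921, 0.9955, 1.0422], [0.0, 0.0, 0.0, 1.0]]
side 355.6778201144286 355.6778201144286 251.71613873149124 194.9879641108671 -0.023119713314020282
[[-0.8771, -0.3225, 0.3559, 0.7874], [0.4799, -0.6147, 0.6259, 0.6821], [0.0169, 0.7198, 0.694, 0.7283], [0.0, 0.0, 0.0, 1.0]]
0.022
0.1 [0.24001791 0.49462207 0.22693525] [-3.14054071e+00 -4.60893259e-05  2.68986463e+00] 0.09392325802437919
```

View pics/top0.png

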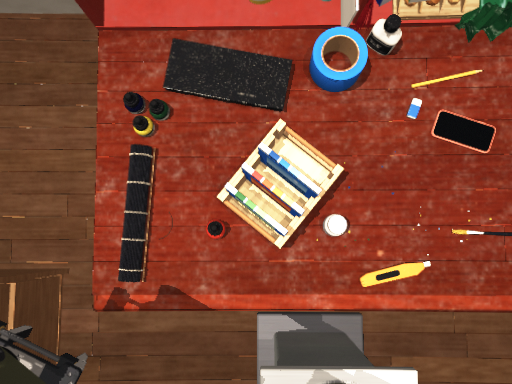

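View pics/side0.png

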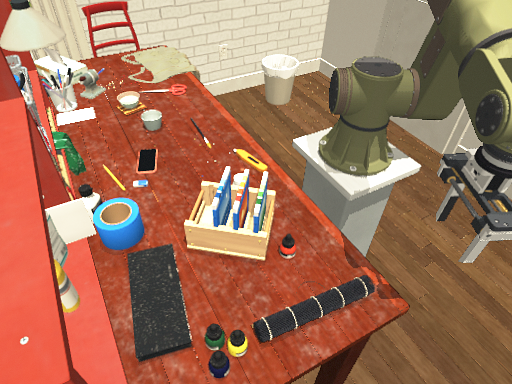

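The top view shows the carrier around px (281,184), with green, orange/red and blue boards in a row and the empty groove at the upper end. The gesso bottle is at (335,225) and the red ink at (216,229). I'll crop closer next.

```bash
python3 - <<'E'
import cv2
t=cv2.imread("pics/top0.png")[110:260,200:360]; s=cv2.imread("pics/side0.png")[155:270,175:315]
t=cv2.resize(t,None,fx=4,fy=4,interpolation=cv2.INTER_CUBIC)
cv2.imwrite("pics/tz.png",t); cv2.imwrite("pics/sz.png",cv2.resize(s,None,fx=5,fy=5,interpolation=cv2.INTER_CUBIC))
E
```

```text
(no output)
```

View pics/tz.png

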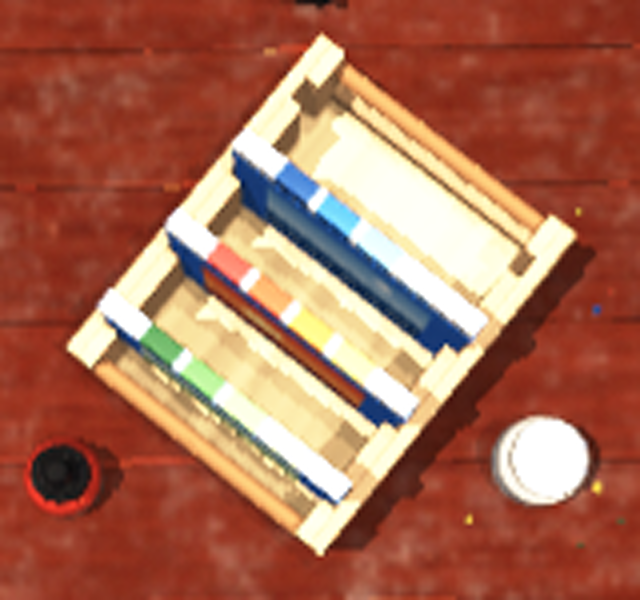

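View pics/sz.png

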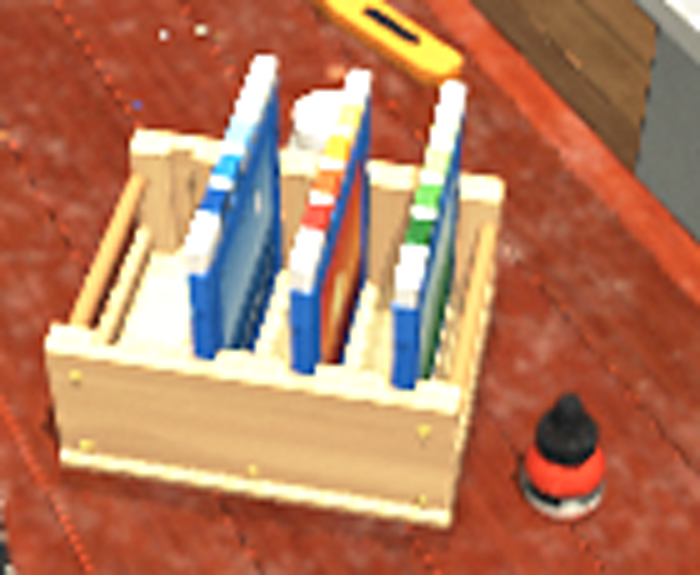

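Sunset is the middle board, and its painted face looks toward the lower-left of the top view. The 4x top crop puts its top-edge corners near (182,210), (168,232), (420,403) and (406,422). The cheek corners are near (323,35), (68,347), (578,235) and (320,555).

```bash
cat > h.py <<'E'
import numpy as np, cv2
from station import ctrl
def ray(c,u,v):
    K=np.array([[c["fx"],0,c["cx"]],[0,c["fy"],c["cy"]],[0,0,1]]);d=np.array([c["k1"],0,0,0,0])
    x,y=cv2.undistortPoints(np.array([[[u,v]]],float),K,d)[0,0]
    E=np.array(c["extrinsics"]); return E[:3,3],E[:3,:3]@np.array([x,-y,-1])
def onz(c,u,v,z):
    o,d=ray(c,u,v); return o+d*(z-o[2])/d[2]
def pix(c,p):
    E=np.array(c["extrinsics"]);q=E[:3,:3].T@(np.array(p)-E[:3,3]);x,y=q[0]/-q[2],-q[1]/-q[2];s=1+c["k1"]*(x*x+y*y)
    return c["fx"]*x*s+c["cx"],c["fy"]*y*s+c["cy"]
E
python3 - <<'E'
from h import *
t=ctrl.camera("top");s=ctrl.camera("side")
T=lambda P,z:np.array([onz(t,(a+.5)/4+199.5,(b+.5)/4+109.5,z) for a,b in P])
S=lambda P,z:np.array([onz(s,(a+.5)/5+174.5,(b+.5)/5+154.5,z) for a,b in P])
ch=T([(323,35),(578,235),(320,555),(68,347)],.088)
print("carrier",ch.mean(0),[np.linalg.norm(ch[i]-ch[i-1]) for i in range(4)])
ux=ch[0]-ch[3]+ch[1]-ch[2]; print("yaw x",np.degrees(np.arctan2(ux[1],ux[0])));uy=ch[0]-ch[1]+ch[3]-ch[2];print("yaw y",np.degrees(np.arctan2(uy[1],uy[0])))
for n,P in dict(sun=[(182,210),(420,403),(406,422),(168,232)],sea=[(245,135),(488,322),(474,345),(233,155)],hills=[(113,290),(353,483),(340,503),(101,308)]).items():
    p=T(P,.158);w=p[0]-p[1]+p[3]-p[2];print(n,p.mean(0),"ydir",np.degrees(np.arctan2(w[1],w[0])),np.linalg.norm(w)/2,np.linalg.norm(p[0]-p[3]))
p=S([(291,290),(317,292),(349,70),(371,73)],.158);print("side sun",p.mean(0));w=p[0]+p[1]-p[2]-p[3];print(np.degrees(np.arctan2(w[1],w[0])))
for n,P,z in (("gesso",(545,458),.066),("ink",(60,470),.07)): print(n,T([P],z))
E
```

```text
carrier [0.52289809 0.11760535 0.088     ] [np.float64(0.19879218726800527), np.float64(0.1591578939302847), np.float64(0.2001875020863458), np.float64(0.15882547195287952)]
yaw x -39.30874476775555
yaw y 50.497398541069735
sun [0.50309386 0.13271463 0.158     ] ydir 50.58068635811835 0.13836047230904816 0.011921071984591377
sea [0.53822237 0.10256099 0.158     ] ydir 51.25833993860831 0.13924605624128272 0.010718302613015792
hills [0.46735792 0.16329761 0.158     ] ydir 50.628294562895995 0.1392103984860245 0.009828207405550632
side sun [0.50743088 0.13993491 0.158     ]
52.63095504411999
gesso [[0.44202253 0.00775912 0.066     ]]
ink [[0.43711928 0.24743397 0.07      ]]
```

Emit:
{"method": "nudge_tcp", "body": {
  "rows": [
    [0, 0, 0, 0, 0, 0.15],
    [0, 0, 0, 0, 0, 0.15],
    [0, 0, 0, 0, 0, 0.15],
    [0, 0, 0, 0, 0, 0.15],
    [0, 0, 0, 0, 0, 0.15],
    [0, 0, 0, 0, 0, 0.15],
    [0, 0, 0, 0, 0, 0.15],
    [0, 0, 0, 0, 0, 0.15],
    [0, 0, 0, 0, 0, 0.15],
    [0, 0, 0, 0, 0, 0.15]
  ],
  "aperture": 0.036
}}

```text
refused: rows[0]: [0, 0, 0, 0, 0, 0.15] is not of type 'object' (schema: type "object"). Nothing was moved.
```

I used the wrong layout. The manual says a list of objects with named fields; once more.

Emit:
{"method": "nudge_tcp", "body": {
  "rows": [
    {"az": 0.15},
    {"az": 0.15},
    {"az": 0.15},
    {"az": 0.15},
    {"az": 0.15},
    {"az": 0.15},
    {"az": 0.15},
    {"az": 0.15},
    {"az": 0.15},
    {"az": 0.15}
  ],
  "aperture": 0.036
}}

```text
time_s: 1.2
ee_pos: [0.2401, 0.4947, 0.2273]
eef_rot: [-3.142, 0.0, 1.184]
force: [0.4, -0.6, 0.3]
grip_width: 0.0357
grip_force: 0.0
```

Emit:
{"method": "nudge_tcp", "body": {
  "rows": [
    {"sz": -0.01, "az": 0.15},
    {"sz": -0.01, "az": 0.15},
    {"az": 0.007},
    {}
  ]
}}

```text
time_s: 1.6
ee_pos: [0.2401, 0.4947, 0.2471]
eef_rot: [3.142, 0.0, 0.887]
force: [0.1, -0.2, -0.3]
grip_width: 0.0354
grip_force: 0.0
```

```bash
cat >> h.py <<'E'
from scipy.spatial.transform import Rotation as R
def to(p,yaw=np.radians(50.6)):
    o=ctrl.get_obs();M=R.from_euler("xyz",o["eef_rot"]);print("rpy",np.degrees(o["eef_rot"]).round(2),"pos",o["ee_pos"].round(4),"q",o["qpos"].round(3),"t",o["time_s"],"w",o["grip_width"])
    print("tool delta",(M.inv().apply(np.array(p)-o["ee_pos"])).round(4),"rotvec",(M.inv()*R.from_euler("xyz",[np.pi,0,yaw])).as_rotvec().round(4))
E
python3 -c "
from h import *
to([.5035,.1328,.235])"
```

```text
rpy [1.800e+02 2.000e-02 5.082e+01] pos [0.2401 0.4947 0.2471] q [1.052 0.285 1.494 0.    1.363 1.736] t 1.6 w 0.03541974450701635
tool delta [-0.1141  0.4329  0.0121] rotvec [0.     0.0003 0.0038]
```

Emit:
{"method": "nudge_tcp", "body": {
  "rows": [
    {"sx": -0.011, "sy": 0.043, "az": 0.004},
    {"sx": -0.011, "sy": 0.043},
    {"sx": -0.011, "sy": 0.043},
    {"sx": -0.011, "sy": 0.043},
    {"sx": -0.012, "sy": 0.043},
    {"sx": -0.012, "sy": 0.043},
    {"sx": -0.012, "sy": 0.043},
    {"sx": -0.012, "sy": 0.043},
    {"sx": -0.012, "sy": 0.045},
    {"sx": -0.01, "sy": 0.044}
  ]
}}

```text
time_s: 2.6
ee_pos: [0.5015, 0.129, 0.2469]
eef_rot: [-3.141, 0.0, 0.883]
force: [-0.7, 1.5, 0.1]
grip_width: 0.0362
grip_force: 0.0
```

Emit:
{"method": "nudge_tcp", "body": {
  "rows": [
    {"sz": 0.006},
    {"sz": 0.006},
    {}
  ]
}}

```text
time_s: 2.9
ee_pos: [0.5, 0.1315, 0.2341]
eef_rot: [-3.14, 0.002, 0.881]
force: [-0.1, 0.7, -1.5]
grip_width: 0.036
grip_force: 0.0
```

```bash
python3 - <<'E'
from h import *
to([.5035,.1328,.235])
for n in("top","side"):
    c=ctrl.camera(n); u,v=map(int,pix(c,[.5035,.1328,.17])); i=c["pixels"][v-60:v+60,u-75:u+75]; cv2.imwrite(f"pics/{n}1.png",cv2.resize(i,None,fx=5,fy=5,interpolation=cv2.INTER_CUBIC)); print(n,u-75,v-60)
E
```

```text
rpy [-1.7991e+02  9.0000e-02  5.0500e+01] pos [0.5    0.1315 0.2341] q [0.186 0.222 1.603 0.    1.319 0.876] t 2.9 w 0.03600793258704975
tool delta [ 0.0032  0.0018 -0.0009] rotvec [-0.0016  0.0016 -0.0018]
top 197 127
side 166 123
```

View pics/side1.png

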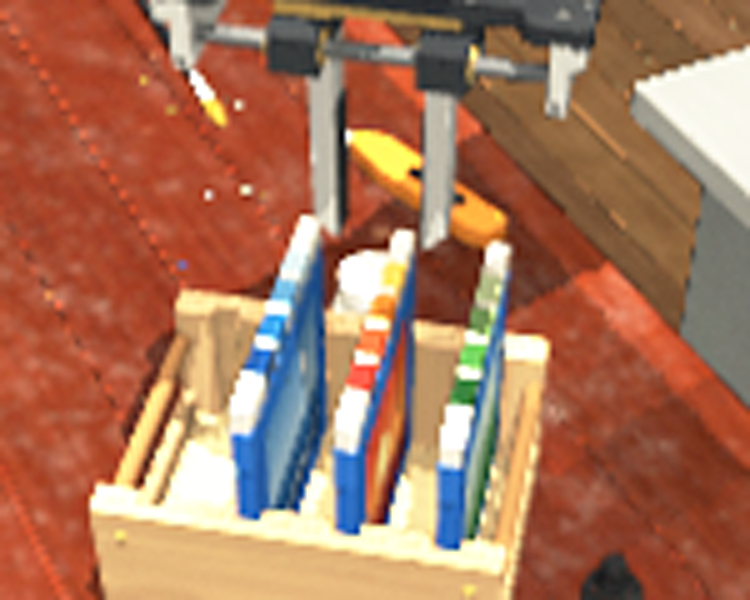

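The side crop shows the fingers straddling above the sunset board, with tips at about (330,228) and (437,240) and the board's top-edge middle at about (376,325). I'll check that the fingers and board line up in this same image.

```bash
python3 - <<'E'
from h import *
s=ctrl.camera("side")
f=lambda p:tuple(round(5*(a-b)+2,0) for a,b in zip(pix(s,p),(166,123)))
X=np.array([np.cos(np.radians(-39.4)),np.sin(np.radians(-39.4)),0]);Y=np.array([-X[1],X[0],0])
o=ctrl.get_obs()["ee_pos"]
for k in(-1,1): print("tip in/out",k,f(o+X*k*.018-[0,0,.022]),f(o+X*k*.0305-[0,0,.022]))
b=np.array([.5035,.1328,.158])
for ky in(1,-1):
  for kx in(-1,1): print("board corner",ky,kx,f(b+X*kx*.005+Y*ky*.07))
E
```

```text
tip in/out -1 (np.float64(423.0), np.float64(234.0)) (np.float64(450.0), np.float64(237.0))
tip in/out 1 (np.float64(345.0), np.float64(223.0)) (np.float64(318.0), np.float64(220.0))
board corner 1 -1 (np.float64(358.0), np.float64(428.0))
board corner 1 1 (np.float64(336.0), np.float64(425.0))
board corner -1 -1 (np.float64(418.0), np.float64(231.0))
board corner -1 1 (np.float64(398.0), np.float64(228.0))
```

View pics/top1.png

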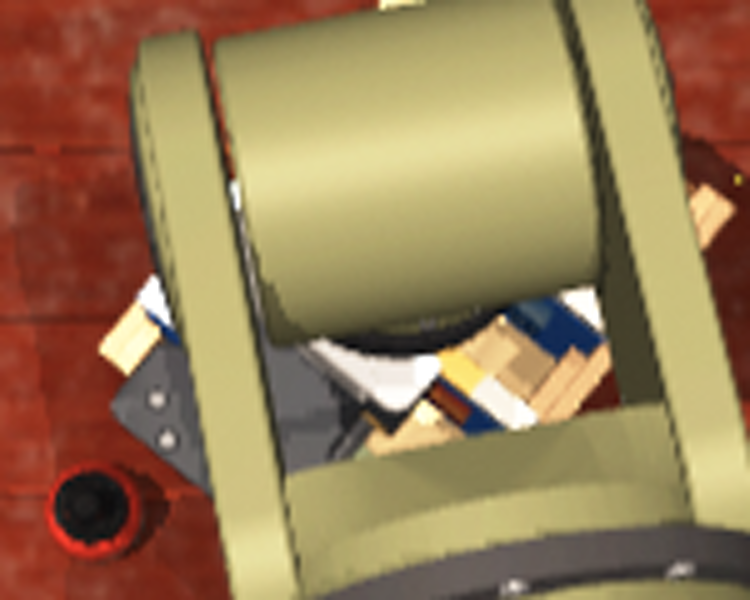

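Emit:
{"method": "nudge_tcp", "body": {
  "rows": [
    {"sx": 0.003, "sy": 0.002, "sz": 0.004, "ax": -0.0016, "ay": 0.0016, "az": -0.0018},
    {"sz": 0.02},
    {"sz": 0.02},
    {"sz": 0.02},
    {"sz": 0.015},
    {"sz": 0.005},
    {},
    {}
  ]
}}

```text
time_s: 3.85
ee_pos: [0.5049, 0.1321, 0.1522]
eef_rot: [3.139, -0.002, 0.881]
force: [-0.1, -0.6, 0.9]
grip_width: 0.0357
grip_force: 0.0
```

```bash
python3 - <<'E'
from h import *
to([.5035,.1328,.150])
c=ctrl.camera("side"); i=c["pixels"][123:243,166:316]; cv2.imwrite("pics/side2.png",cv2.resize(i,None,fx=5,fy=5,interpolation=cv2.INTER_CUBIC))
E
```

```text
rpy [ 1.7987e+02 -1.4000e-01  5.0470e+01] pos [0.5049 0.1321 0.1522] q [ 0.186  0.312  1.69  -0.     1.137  0.876] t 3.85 w 0.03573266234174914
tool delta [-0.0004 -0.0015  0.0022] rotvec [ 0.0023 -0.0025 -0.0022]
```

View pics/side2.png

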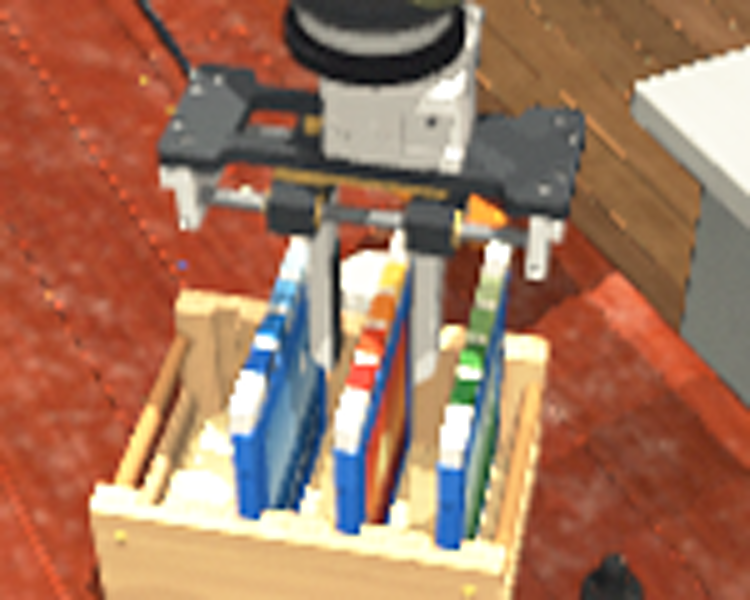

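The fingers straddle the sunset board and clear both neighbours, with tips at (322,370) and (425,378). I'll close gently first and read the side force.

Emit:
{"method": "nudge_tcp", "body": {
  "rows": [
    {"sy": -0.001, "sz": 0.002, "ax": 0.0023, "ay": -0.0025, "az": -0.002},
    {},
    {}
  ],
  "aperture": 0.014,
  "force": 5
}}

```text
time_s: 4.2
ee_pos: [0.5038, 0.1326, 0.1496]
eef_rot: [-3.141, 0.001, 0.883]
force: [-0.4, -0.1, -0.9]
grip_width: 0.0158
grip_force: 0.0
```

Emit:
{"method": "nudge_tcp", "body": {
  "rows": [
    {},
    {},
    {}
  ],
  "aperture": 0.0,
  "force": 5
}}

```text
time_s: 4.5
ee_pos: [0.5038, 0.1326, 0.1496]
eef_rot: [-3.141, 0.001, 0.883]
force: [-1.1, -0.6, 1.0]
grip_width: 0.0097
grip_force: 5.0
```

Emit:
{"method": "nudge_tcp", "body": {
  "rows": [
    {},
    {},
    {}
  ]
}}

```text
time_s: 4.8
ee_pos: [0.5038, 0.1325, 0.1496]
eef_rot: [-3.141, 0.001, 0.883]
force: [0.0, -0.3, 3.2]
grip_width: 0.0099
grip_force: 5.0
```

```bash
python3 -c "
from h import *
to([.5035,.1328,.150])
o=ctrl.get_obs();print(o['force'],o['moment'])"
```

```text
rpy [-1.7997e+02  4.0000e-02  5.0570e+01] pos [0.5038 0.1325 0.1496] q [ 0.187  0.316  1.692 -0.     1.135  0.875] t 4.8 w 0.009878761535290437
tool delta [-0.     -0.0004 -0.0004] rotvec [-0.0006  0.0007 -0.0006]
[ 0.03906906 -0.2942294   3.21064894] [-0.00571577  0.25462729  0.07768393]
```

Emit:
{"method": "nudge_tcp", "body": {
  "rows": [
    {},
    {},
    {},
    {"sz": -0.003},
    {"sz": -0.006},
    {"sz": -0.006},
    {}
  ],
  "force": 22
}}

```text
time_s: 5.5
ee_pos: [0.5042, 0.1326, 0.1655]
eef_rot: [3.141, -0.0, 0.883]
force: [-0.1, 0.4, -1.3]
grip_width: 0.0099
grip_force: 22.0
```

```bash
python3 -c "
from h import *
to([.5038,.1325,.360])
o=ctrl.get_obs();print(o['force'],o['moment'])"
```

```text
rpy [ 1.7999e+02 -2.0000e-02  5.0570e+01] pos [0.5042 0.1326 0.1655] q [ 0.187  0.297  1.676 -0.     1.169  0.875] t 5.5 w 0.009933694634061616
tool delta [-0.0003 -0.0002 -0.1945] rotvec [ 0.0002 -0.0003 -0.0006]
[-0.07268553  0.44650184 -1.31188   ] [-0.04669688  0.13172338 -0.01529685]
```

Lifting freely with no sign of binding; I'll continue straight up.

Emit:
{"method": "nudge_tcp", "body": {
  "rows": [
    {"sz": -0.01},
    {"sz": -0.012},
    {"sz": -0.012},
    {"sz": -0.012},
    {"sz": -0.012},
    {"sz": -0.012},
    {"sz": -0.012},
    {"sz": -0.012},
    {"sz": -0.012}
  ]
}}

```text
time_s: 6.4
ee_pos: [0.5039, 0.1326, 0.2715]
eef_rot: [-3.141, 0.001, 0.883]
force: [-0.1, -0.2, -0.5]
grip_width: 0.0095
grip_force: 22.0
```

Emit:
{"method": "nudge_tcp", "body": {
  "rows": [
    {"sz": -0.012},
    {"sz": -0.016},
    {"sz": -0.016},
    {"sz": -0.016},
    {"sz": -0.014},
    {"sz": -0.012},
    {"sz": -0.006},
    {}
  ]
}}

```text
time_s: 7.2
ee_pos: [0.5041, 0.1326, 0.3631]
eef_rot: [-3.141, 0.0, 0.883]
force: [-1.3, -0.0, -0.6]
grip_width: 0.0099
grip_force: 22.0
```

```bash
python3 - <<'E'
from h import *
to([.46,.12,.39],ctrl.get_obs()["qpos"][0]+np.pi/2)
for n in["side"]: cv2.imwrite("pics/side3.png",ctrl.camera(n)["pixels"])
E
```

```text
rpy [-1.7999e+02  1.0000e-02  5.0570e+01] pos [0.5041 0.1326 0.3631] q [ 0.187  0.169  1.372 -0.     1.601  0.875] t 7.2 w 0.009942002782537644
tool delta [-0.0378 -0.0261 -0.0269] rotvec [-2.000e-04  2.000e-04 -8.752e-01]
```

View pics/side3.png

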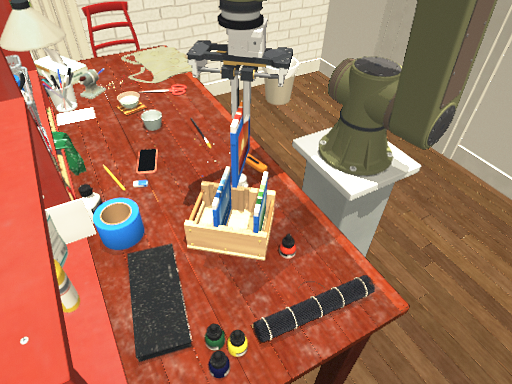

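The sunset is fully out: its lower edge is at about (235,185), well above the carrier, and the neighbours and bottles are where they were. Now I'll yaw it in the air toward the base plane, draw it back a little, and then tip it.

Emit:
{"method": "nudge_tcp", "body": {
  "rows": [
    {"az": -0.06},
    {"az": -0.12},
    {"az": -0.13},
    {"az": -0.13},
    {"az": -0.13},
    {"az": -0.13},
    {"az": -0.11},
    {"az": -0.065},
    {}
  ]
}}

```text
time_s: 8.15
ee_pos: [0.5039, 0.1326, 0.3617]
eef_rot: [-3.139, 0.0, 1.759]
force: [-0.0, 0.1, -0.9]
grip_width: 0.0097
grip_force: 22.0
```

Emit:
{"method": "nudge_tcp", "body": {
  "rows": [
    {"sy": -0.01},
    {"sy": -0.02},
    {"sy": -0.02},
    {"sy": -0.02},
    {"sy": -0.01},
    {}
  ]
}}

```text
time_s: 8.75
ee_pos: [0.4246, 0.1176, 0.363]
eef_rot: [-3.142, 0.0, 1.757]
force: [0.9, -0.0, -0.7]
grip_width: 0.01
grip_force: 22.0
```

```bash
python3 -c "
from h import *
to([.42,.12,.36],ctrl.get_obs()['qpos'][0]+np.pi/2)"
```

```text
rpy [-180.      0.    100.65] pos [0.4246 0.1176 0.363 ] q [ 1.870e-01 -2.100e-02  1.576e+00 -0.000e+00  1.587e+00  1.000e-03] t 8.75 w 0.01000667085035748
tool delta [ 0.0032 -0.0041  0.003 ] rotvec [-0.0001  0.     -0.0012]
```

Emit:
{"method": "nudge_tcp", "body": {
  "rows": [
    {"ax": 0.03},
    {"ax": 0.06},
    {"ax": 0.08},
    {"ax": 0.09},
    {"ax": 0.08},
    {"ax": 0.06},
    {}
  ]
}}

```text
time_s: 9.45
ee_pos: [0.4265, 0.1178, 0.3609]
eef_rot: [-2.735, 0.0, 1.757]
force: [-0.2, 0.9, 0.4]
grip_width: 0.0097
grip_force: 22.0
```

Emit:
{"method": "nudge_tcp", "body": {
  "rows": [
    {"ax": 0.05},
    {"ax": 0.08},
    {"ax": 0.09},
    {"ax": 0.08},
    {"ax": 0.06},
    {"ax": 0.025},
    {},
    {},
    {}
  ]
}}

```text
time_s: 10.35
ee_pos: [0.4253, 0.1177, 0.363]
eef_rot: [-2.358, 0.0, 1.758]
force: [-0.5, 0.6, -0.5]
grip_width: 0.0099
grip_force: 22.0
```

```bash
python3 - <<'E'
from h import *
to([.42,.12,.36])
M=R.from_euler("xyz",ctrl.get_obs()["eef_rot"]).as_matrix();print(M.round(3))
a=ctrl.camera("side")["pixels"];b=ctrl.camera("top")["pixels"];cv2.imwrite("pics/fin.png",cv2.resize(np.hstack([a,b]),(800,300)))
E
```

```text
rpy [-1.3509e+02  1.0000e-02  1.0070e+02] pos [0.4253 0.1177 0.363 ] q [0.187 0.416 1.22  0.    2.289 0.   ] t 10.35 w 0.009923907155417834
tool delta [ 0.0032 -0.0013  0.0055] rotvec [-0.7322  0.3423  0.828 ]
[[-0.186  0.696 -0.694]
 [ 0.983  0.131 -0.131]
 [-0.    -0.706 -0.708]]
```

View pics/fin.png

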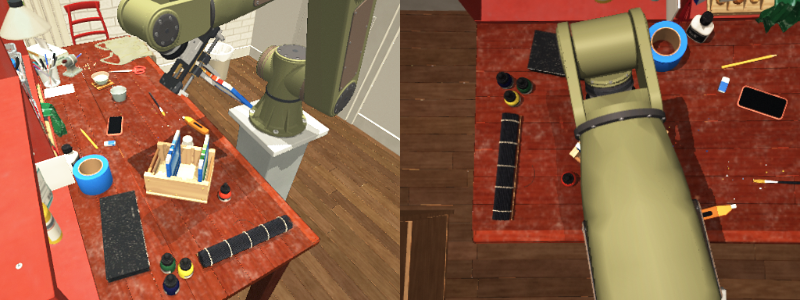

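The board is tipped with its painted side up, at about (228,92) in the left half, and the other studies and bottles are undisturbed. One last close look will check for slip.

Emit:
{"method": "nudge_tcp", "body": {
  "rows": [
    {},
    {},
    {}
  ]
}}

```text
time_s: 10.75
ee_pos: [0.4254, 0.1177, 0.3626]
eef_rot: [-2.356, 0.0, 1.758]
force: [-0.7, -0.1, -1.1]
grip_width: 0.0099
grip_force: 22.0
```

```bash
python3 - <<'E'
from h import *
c=ctrl.camera("side");o=ctrl.get_obs();M=R.from_euler("xyz",o["eef_rot"]).as_matrix()
i=cv2.resize(c["pixels"][50:200,200:400],None,fx=4,fy=4,interpolation=cv2.INTER_CUBIC)
T=o["ee_pos"]-M[:,2]*.0084
for d in(0,.15):
  for x in(-.07,.07):
    for y in (-.005,.005):
      p=T+M[:,2]*d+M[:,0]*x+M[:,1]*y; u,v=pix(c,p); print(d,x,y,p.round(3)); cv2.circle(i,(int(4*(u-200)+2),int(4*(v-50)+2)),3,(0,255,0),-1)
cv2.imwrite("pics/fz.png",i); print(np.abs(o["joint_vel"]).max(),o["grip_force"])
E
```

```text
0 -0.07 -0.005 [0.441 0.049 0.372]
0 -0.07 0.005 [0.448 0.051 0.365]
0 0.07 -0.005 [0.415 0.187 0.372]
0 0.07 0.005 [0.422 0.188 0.365]
0.15 -0.07 -0.005 [0.336 0.03  0.266]
0.15 -0.07 0.005 [0.343 0.031 0.259]
0.15 0.07 -0.005 [0.31  0.167 0.266]
0.15 0.07 0.005 [0.317 0.169 0.259]
0.0029424311346122334 21.999857425689697
```

View pics/fz.png

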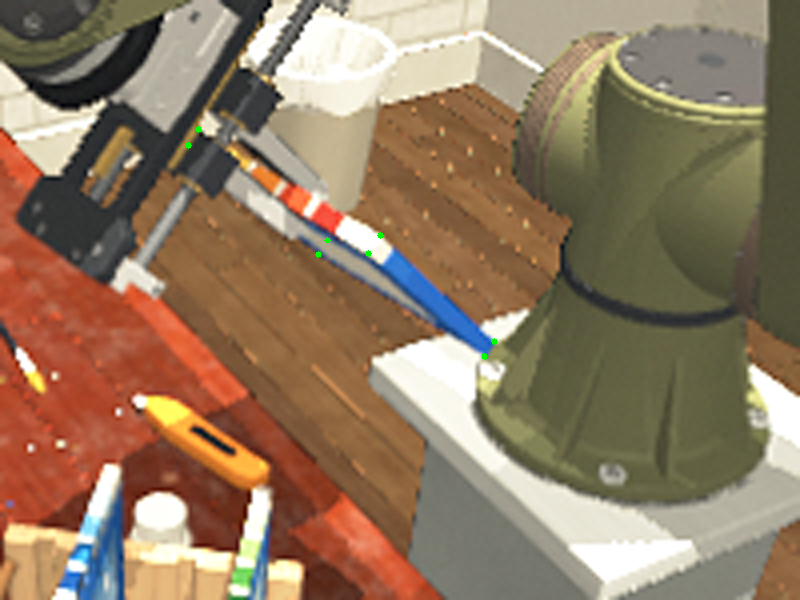

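The predicted corners fall on the board: near top at (374,244), near bottom at (488,350). So it hasn't slipped, its edges are level, and the lower edge is at z ≈ 0.26 m.

```bash
python3 -c "
from station import ctrl
print(ctrl.hand_in())"
```

```text
the job is handed in; nothing more can be done
None
```

I handed the job in at about 11 s: the sunset study is held still at 45° with its painted face half upward and edges level, gripped at 22 N with its lower edge about 26 cm above the table; before tipping it I also turned it about 50° in the air, and the other studies and bottles looked undisturbed.

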